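Sieve the tube end plugs by size

ROBOT

A 6-joint arm with a two-finger parallel gripper is mounted at the origin on a cart in front of the work surface, level with it; the furniture and walls round the work are solid. World frame = base frame: x ahead of the robot, y to its left, z up, the work surface at z = 0. Lengths are in m, angles in rad, forces in N, time in s.
With the tool pointing down it reaches from about 0.35 to 0.975 m from the base axis. Payload 4.9 kg.
Tool frame: the origin (TCP) lies at the very end of the fingers, on their centre line; the grasp point (between the pads) lies 19 mm behind it; z points along the fingers, y is the line along which they close (so a half turn about z gives the same grasp; the last joint's range is limited). The gripper opens to 85 mm and grips with 20 to 120 N. Pads are 22 mm wide; open, the fingers measure 114 mm over their backs; the gripper's body (76 mm by 85 mm) begins 54 mm behind the grasp point. The pads swing forward as they close: fully open they stand 13 mm farther back than shut.
Start: joints at [1.224, 0.053, 1.613, -0, 1.476, -0.119], TCP at [0.141, 0.609, 0.231] pointing down, gripper open.
Joint ranges: [-3.01, 3.01], [-1.01, 2.22], [0.06, 2.58], [-1.02, 4.17], [0.09, 2.62], [-3.14, 3.14]. Speed limits (rad/s): [2.57, 2.57, 3.14, 3.14, 3.14, 3.14].

INTERFACE

Orientations are given as a unit quaternion [w, x, y, z].
In Python, from plant import manip, vision, order gives the robot as it stands.
- The arm moves only by the tool play_rows, never from a script. Its argument "steps" is a list that holds one entry, the list of rows, each a list of 6 numbers: the shift along the tool's x, y, z in mm, then the turn, a rotation vector about the tool's x, y, z in degrees. A call has 1 to 12 rows; each row is the pose to reach, as a shift and turn from the pose commanded when the call began, along the tool's axes at that moment; what a row does not reach only later rows make up. A row lasts 1/12 s, in which the tool goes at most 41.7 mm and 7.16 degrees, less where a joint would pass 70% of its speed; a pose out of reach is approached as far as the arm can. A call with a gripper value outside its range is refused whole. "claw" is the gripper's target within -1 to 1 (fully open at 1, half-way at 0, shut at -1), set as the call begins (left out, the last holds). The fingers move at their own pace and stop on an object; the grip force is fixed at half the most. Time passes only in rows, so rows that repeat a pose let the fingers close. It gives the time, the measured TCP pose, the force, the opening and the grip force at its end, in the units of the state.
- manip.state(): the state, without advancing time (a new reading comes with each control period).
- vision.grab_frame(name): name is "scene" or "side" or "wrist"; returns (picture, depth): 400x640x3 uint8, blue, green, red; 400x640 float32, m along the optical axis (not along the pixel's ray), 0 where there is no reading.
- vision.camera_info(name): a dict with "K" (3x3 intrinsics, pixels), "eye" and "orientation" of the camera in the world; the wrist camera has in their place "T_tool_cam" (4x4, takes a point from camera to tool coordinates, whose origin is the TCP and whose axes are the flange's). Camera axes: x right, y down, z forward; pixel columns grow to the right and rows downward; lengths in m; the calibration is good to about 2 mm. A picture is of the moment at which its call begins: read the wrist's pose just before it. camera_info takes no time and is no camera call.
- order.job_done(): hands the job in; it is judged then, once.
The state is a dict: "time": time; "joint_pos": joint angles; "joint_vel": joint speeds; "joint_efforts": joint torques, N m; "tool_pos": TCP position; "tool_rot": TCP orientation; "contact_force": force on the tool from outside, world axes, zero at the start; "ft_torque": the same for the moment, N m; "gripper_width": opening from 0.0 (shut) to 1.0 (fully open); "grasp_force": force on a finger pad.
Only numpy, scipy, OpenCV 4.12 (cv2) and the standard library are available. Lean on these libraries where they do the work, as an engineer would, in place of code of your own. Each camera call takes 0.05 s, during which the arm holds its last target. There are 200 camera calls.

TASK

Take the hand sieve from its sloping stand by the bail handle, shake the four small plugs through its mesh into the deep box while the two large ones stay in the sieve, then tip the large plugs over the lip into the shallow tray. Put the empty sieve back on its stand as it was, against the stop with the lip end high. Do not knock over or shift the flask, the glue bottle, the small carton or the tape measure.

Things in the scene. Friction and masses are not known exactly. Their poses are not given: they have to be found in the camera images.
- sieve_grip (a point): Centre of the black rubber grip bar of the hand sieve, an open metal tray (196 x 156 mm, walls 45 mm high on three sides, 0.30 to 0.49 kg) under a rigid bail. Axes are the sieve's: z up out of the tray, y along the bar, x towards the open side (lip). The bar is flat-sided: 20 mm thick (x), 106 mm long (y), 32 mm tall (z); grip of about 60 N. The tray's underside is at z = -120 mm.
- sieve_floor (a point): Top face of the sieve's floor, 111 mm straight below the grip's centre, same axes. In x from here: back wall at -92 mm, blank deck to -22, open mesh with openings about 40 mm square from -22 to +67, then a plain lip rising at 28 degrees to +98. Side walls at y = +-75 mm.
- sieve_lip (a point): Middle of the top edge of the sieve's lip, over which large plugs leave: +98 mm in x and -95 mm in z from the grip's centre, same axes.
- park_grip (a point): Place of the grip's centre when the sieve is on its stand (fixed on the stand): a plywood board inclined 25 degrees, a stop across its low end, low guides at the sides (15 mm play each). The sieve lies lip end high, its z leaning 25 degrees to the low end, its back wall within 3 mm of the stop. Axes are the stand's: z vertical, x level towards the high (lip) end.
- park_lip (a point): Where the sieve's lip point lies when the sieve is on its stand (fixed on the stand). The stand covers about 200 x 205 mm of bench under the sieve and is 100 mm high at the lip end.
- deep_box: Open cardboard box, 170 x 180 mm (its x, y), 80 mm high, walls 4 mm; fixed; origin at the centre of its underside, z up.
- shallow_tray: Open cardboard tray, 180 x 200 mm (its x, y), 40 mm high, walls 4 mm; fixed; origin at the centre of its underside, z up.
- large_1_mid (a point): Centre of a large round white tube end plug (66 mm across, 20 mm high, 40 g, slick plastic: slides on the sieve beyond about 11 to 15 degrees); too big for the mesh. z along its axis.
- large_2_mid (a point): Centre of a large round white tube end plug (66 mm across, 20 mm high, 40 g, slick plastic: slides on the sieve beyond about 11 to 15 degrees); too big for the mesh. z along its axis.
- small_1_mid (a point): Centre of a small round white tube end plug (32 mm across, 14 mm high, 14 g, same slick plastic); passes the mesh. z along its axis.
- small_2_mid (a point): Centre of a small round white tube end plug (32 mm across, 14 mm high, 14 g, same slick plastic); passes the mesh. z along its axis.
- small_3_mid (a point): Centre of a small round white tube end plug (32 mm across, 14 mm high, 14 g, same slick plastic); passes the mesh. z along its axis.
- small_4_mid (a point): Centre of a small round white tube end plug (32 mm across, 14 mm high, 14 g, same slick plastic); passes the mesh. z along its axis.
- flask_mid (a point): Centre of an upright metal drinking flask, 68 mm across, 247 mm tall (loose, a bystander).
- riser_rail (a point): Middle of the front rail of the fixed blue tube riser at the back left of the bench: 28 mm tube along y, level at this height, with a leg down to the bench (foot 60 mm across) 180 mm to either side. Above and behind the rail are a shelf and tall things: keep hand and arm in front of it. A big carton beyond the bench's right side begins 0.87 m to the right (-y) of here, up to 0.41 m high.
- glue_mid (a point): Centre of an upright glue bottle, 42 mm across, 112 mm tall (loose, a bystander).
- small_box_mid (a point): Centre of a small kraft carton, 51 x 50 mm, 66 mm tall (loose, a bystander).
- measure_mid (a point): Centre of a tape measure standing on edge, 35 x 75 mm, 62 mm tall (loose, a bystander).
Things that resemble listed ones, but are neither listed nor needed, are in the scene too. What is shaped like the part that bears small_3_mid but blue is not meant.

How it is judged:
By the outcome, as a careful person would: the job done as asked, in the order asked, and still so for the second after the job is handed in, with the robot touching nothing.
It also fails if it takes over 72 s, if anything falls off the work surface, if the arm or the gripper's body presses on something with over 40 N, if the wrist force passes 120 N, or if a joint passes its speed limit or range.

## Working session

There is one attempt and no reset: what is moved stays moved. The work goes in short steps, Python scripts to look and compute and a tool call to move; the robot and the scene stay as the last step left them, time stands still between calls to the robot, and variables do not carry over. Pictures are saved under pics/ and viewed, at most 10 in all, crops included, and the job is handed in when it is done.

Besides the shell and the picture viewer there is one more tool, called after "Call:" as name([rows], argument=value, ...), one row to a line, values as JSON. play_rows: Moves the arm, as the interface text tells. Its arguments: {"type":"object","properties":{"steps":{"type":"array"},"claw":{"type":"number"}},"required":["steps"]}

```bash
ls; mkdir -p pics; python3 - <<'E'
from plant import manip, vision
import cv2,numpy as np
print(manip.state())
for n in ("scene","side"):
    p,d=vision.grab_frame(n); cv2.imwrite(f"pics/{n}0.png",p); np.savez(f"{n}0.npz",p=p,d=d)
    print(n,vision.camera_info(n))
print(vision.camera_info("wrist"))
E
```

```text
pics
{'time': 0.0, 'joint_pos': array([ 1.22400329e+00,  5.33478968e-02,  1.61431044e+00,  3.41299295e-06,
        1.47596738e+00, -1.19012712e-01]), 'joint_vel': array([ 7.01250095e-04,  7.27467808e-04,  4.96146771e-04,  6.07407161e-05,
       -1.68771022e-03, -3.06068398e-05]), 'joint_efforts': array([-1.25504866e-03, -3.93685198e+01, -3.70174706e+01, -2.47762700e-04,
        7.05985483e-03, -1.35787369e-05]), 'tool_pos': array([0.1409287 , 0.6082667 , 0.23005874]), 'tool_rot': array([-2.36270916e-04,  1.13644213e-01,  9.93520991e-01, -9.88691948e-04]), 'contact_force': array([-0.41477388, -0.26471987,  0.18805055]), 'ft_torque': array([-0.05215165,  0.01652182, -0.00628954]), 'grasp_force': 0.0, 'gripper_width': 0.9973453735501382}
scene {'K': array([[378.46873849,   0.        , 321.23339072],
       [  0.        , 378.46873849, 194.53257355],
       [  0.        ,   0.        ,   1.        ]]), 'eye': array([-0.00445867, -0.72057741,  0.6785112 ]), 'orientation': array([-0.49153717,  0.81299153, -0.2638954 ,  0.1667189 ])}
side {'K': array([[366.19929544,   0.        , 323.31287784],
       [  0.        , 366.19929544, 201.82177708],
       [  0.        ,   0.        ,   1.        ]]), 'eye': array([0.23931616, 0.8596097 , 0.57909646]), 'orientation': array([ 0.10500827, -0.14655407,  0.82867117, -0.52990495])}
{'K': array([[292.78956535,   0.        , 317.96874941],
       [  0.        , 292.78956535, 198.43152452],
       [  0.        ,   0.        ,   1.        ]]), 'T_tool_cam': array([[ 1.00896867e-04, -9.47911943e-01, -3.18532475e-01,
         8.21716443e-02],
       [ 9.99999873e-01,  2.52977087e-04, -4.36072173e-04,
        -4.92560025e-04],
       [ 4.93939438e-04, -3.18532390e-01,  9.47911848e-01,
        -1.41691445e-01],
       [ 0.00000000e+00,  0.00000000e+00,  0.00000000e+00,
         1.00000000e+00]])}
```

View pics/scene0.png

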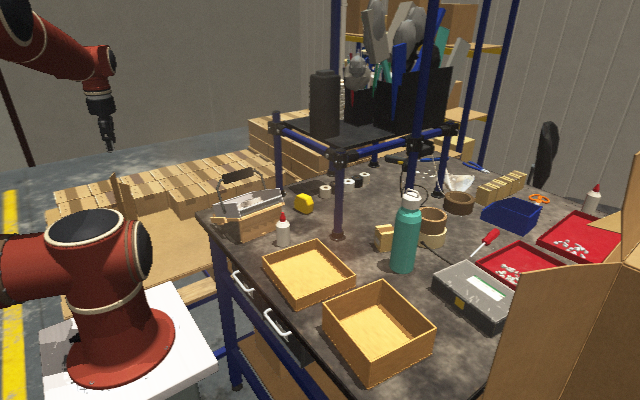

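View pics/side0.png

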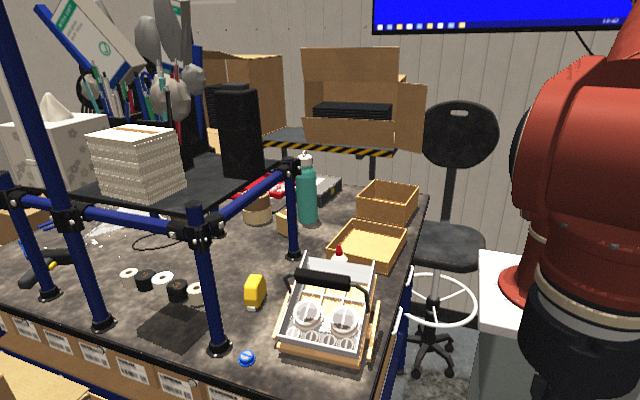

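The scene view shows the shallow tray at (308,272), the deep box at (378,330), the flask at (405,235), the glue bottle at (282,230) and the sieve on its stand at (245,205). The side view shows the sieve at (330,310), with its black grip from (297,275) to (350,287), four small and two large plugs, and the tape measure at (255,292).

```bash
cat > h.py <<'E'
import numpy as np, cv2
from scipy.spatial.transform import Rotation as R
from plant import manip, vision
def rot(q): return R.from_quat([q[1],q[2],q[3],q[0]]).as_matrix()
def pose(n):
    c=vision.camera_info(n)
    if n!="wrist": return c["K"],rot(c["orientation"]),np.array(c["eye"])
    s=manip.state(); T=c["T_tool_cam"]; A=rot(s["tool_rot"])
    return c["K"],A@T[:3,:3],A@T[:3,3]+s["tool_pos"]
def cloud(d,cam):
    K,A,e=cam; v,u=np.mgrid[:d.shape[0],:d.shape[1]]
    P=np.dstack([(u-K[0,2])/K[0,0]*d,(v-K[1,2])/K[1,1]*d,d])@A.T+e
    P[d<=0]=np.nan; return P
def onplane(uv,z,cam):
    K,A,e=cam; r=A@np.linalg.solve(K,[*uv,1]); return e+r*(z-e[2])/r[2]
def proj(p,cam):
    K,A,e=cam; c=K@(A.T@(np.asarray(p)-e)); return c[:2]/c[2]
E
python3 - <<'E'
from h import *
np.set_printoptions(precision=3,suppress=True)
f={n:np.load(n+"0.npz") for n in("scene","side")}
C={n:cloud(f[n]["d"],pose(n)) for n in f}
S=C["side"]; D=C["scene"]
for u,v in [(298,275),(310,277),(322,280),(335,284),(348,287)]: print("grip",S[v,u])
g=f["side"]["p"].max(2)<45
m=np.zeros_like(g);m[262:296,290:358]=1
P=S[g&m]; P=P[(P[:,2]>.1)&(P[:,2]<.3)]
print(len(P),P.min(0),P.max(0),np.median(P,0))
c=P.mean(0);w,V=np.linalg.eigh(np.cov((P-c).T));print(c,V[:,2],w**.5)
# box rims, scene
hsv=cv2.cvtColor(f["scene"]["p"],cv2.COLOR_BGR2HSV); k=(hsv[...,0]>10)&(hsv[...,0]<28)&(hsv[...,1]>90)
def rect(z,box,name):
    mm=np.zeros(k.shape,bool);mm[box[1]:box[3],box[0]:box[2]]=1
    Q=D[mm&k&(abs(D[...,2]-z)<.008)]; r=cv2.minAreaRect(Q[:,:2].astype(np.float32)); print(name,len(Q),r)
rect(.08,(310,270,445,385),"deep"); rect(.04,(255,232,362,310),"shallow")
for n,u,v in [("flask",405,240),("glue",283,232),("measure",303,204),("kraft?",384,238),("rail",290,145)]: print(n,D[v,u])
for n,u,v in [("measure",255,290),("flask",306,200),("rail",250,190),("glue",339,252),("kraft",283,222),("blue",246,357)]: print(n,S[v,u])
cv2.imwrite("pics/s1.png",cv2.resize(f["side"]["p"][240:375,240:400],(800,675))[:600])
E
```

```text
grip [0.489 0.354 0.174]
grip [0.465 0.353 0.174]
grip [0.442 0.354 0.174]
grip [0.418 0.351 0.169]
grip [0.395 0.344 0.163]
485 [0.381 0.319 0.103] [0.527 0.357 0.182] [0.442 0.349 0.166]
[0.442 0.348 0.166] [-0.997 -0.07   0.029] [0.003 0.009 0.031]
deep 975 ((0.45401501655578613, -0.3126828074455261), (0.1829107701778412, 0.1720903068780899), 83.5330581665039)
shallow 743 ((0.45258432626724243, -0.08550192415714264), (0.28502047061920166, 0.18143121898174286), 85.39334106445312)
flask [ 0.675 -0.184  0.112]
glue [0.477 0.114 0.053]
measure [0.636 0.244 0.039]
kraft? [ 0.706 -0.082  0.05 ]
rail [ 0.976  0.871 -0.002]
measure [0.634 0.286 0.051]
flask [ 0.686 -0.135  0.088]
rail [0.644 0.246 0.281]
glue [0.482 0.135 0.094]
kraft [ 0.725 -0.04   0.048]
blue [0.572 0.432 0.015]
```

View pics/s1.png

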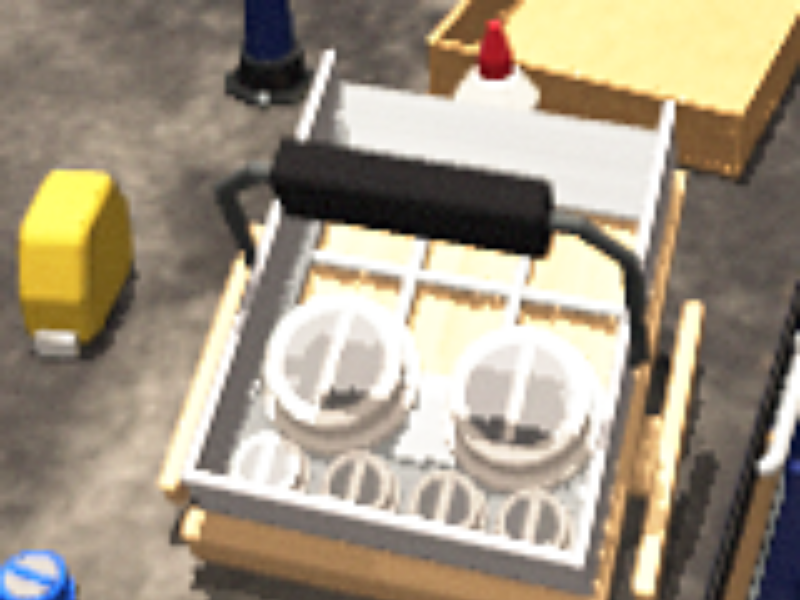

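The crop shows four small plugs along the back wall (270,465)–(535,520), the large plugs at (340,370) and (525,400), and the bar from (275,175) to (550,215). The lip end faces the glue bottle (−y) and the tape measure stands at left.

```bash
python3 - <<'E'
from h import *
np.set_printoptions(precision=4,suppress=True)
f={n:np.load(n+"0.npz") for n in("scene","side")}
C={n:cloud(f[n]["d"],pose(n)) for n in f}
def ax(yaw):
    # yaw of sieve x heading
    xl=np.array([np.cos(yaw),np.sin(yaw),0]); y=np.array([-xl[1],xl[0],0]); t=np.radians(25)
    x=xl*np.cos(t)+np.array([0,0,np.sin(t)]); return np.c_[x,y,np.cross(x,y)]
S=C["side"]
g=f["side"]["p"].max(2)<60; m=np.zeros_like(g);m[264:294,293:352]=1
P=S[g&m]; P=P[(P[:,2]>.13)&(P[:,2]<.19)&(P[:,1]>.33)]
# yaw from bar; from tray side rims too
c=np.median(P,0); q=P[:,:2]-P[:,:2].mean(0); V=np.linalg.svd(q,full_matrices=0)[2][0]; 
yaw=np.arctan2(-abs(V[0]),V[1]*np.sign(V[0])); print("V",V,"yaw",np.degrees(yaw))
A=ax(yaw); L=P@A
for i in range(3): print(i,np.percentile(L[:,i],[0,2,5,25,50,75,95,98,100]))
gl=np.array([np.percentile(L[:,0],5)+.01,0.5*(L[:,1].min()+L[:,1].max()),np.percentile(L[:,2],97)-.016]); print("grip est",A@gl)
# scene view
g=f["scene"]["p"].max(2)<55; m=np.zeros_like(g);m[160:195,212:265]=1
P2=C["scene"][g&m]; P2=P2[(P2[:,2]>.12)&(P2[:,2]<.2)&(abs(P2[:,1]-.345)<.05)]; L=P2@A; print(len(P2))
for i in range(3): print(i,np.percentile(L[:,i],[0,2,5,50,95,98,100]))
# tray: restrict
hsv=cv2.cvtColor(f["scene"]["p"],cv2.COLOR_BGR2HSV);k=(hsv[...,0]>8)&(hsv[...,0]<30)&(hsv[...,1]>80)
D=C["scene"]
for z,b in ((.04,(258,238,358,310)),(.08,(318,276,440,385))):
    mm=np.zeros(k.shape,bool);mm[b[1]:b[3],b[0]:b[2]]=1
    Q=D[mm&k&(abs(D[...,2]-z)<.006)]; 
    if z==.04: Q=Q[(Q[:,1]<.05)&(Q[:,1]>-.2)]
    print(np.percentile(Q,[0,1,99,100],axis=0)[:,:2],cv2.minAreaRect(Q[:,:2].astype(np.float32)))
E
```

```text
V [-0.9977 -0.068 ] yaw -86.09893445260987
0 [-0.2203 -0.2198 -0.2196 -0.2188 -0.2172 -0.2105 -0.205  -0.204  -0.2026]
1 [0.4139 0.4172 0.42   0.4398 0.4659 0.4929 0.5149 0.5182 0.5266]
2 [0.2667 0.2685 0.2707 0.2825 0.2928 0.2946 0.2958 0.2962 0.2976]
grip est [0.4482 0.3396 0.1652]
49
0 [-0.2172 -0.2154 -0.2147 -0.2031 -0.2    -0.1998 -0.1992]
1 [0.4145 0.4153 0.4161 0.4233 0.4476 0.4537 0.4546]
2 [0.2644 0.2645 0.2651 0.2755 0.2903 0.2915 0.2919]
[[ 0.358  -0.1512]
 [ 0.3595 -0.1506]
 [ 0.5507  0.0495]
 [ 0.5531  0.0499]] ((0.45580971240997314, -0.04547256976366043), (0.20298348367214203, 0.18143121898174286), 85.39334869384766)
[[ 0.359  -0.4119]
 [ 0.3602 -0.4099]
 [ 0.5444 -0.2174]
 [ 0.5479 -0.2147]] ((0.45401501655578613, -0.3126828074455261), (0.1829107701778412, 0.1720903068780899), 83.5330581665039)
```

```bash
cat >> h.py <<'E'
np.set_printoptions(precision=4,suppress=True)
YAW=-86.1
def sax(tilt,yaw=YAW):
    "sieve axes, tilt = lip up deg, yaw = heading of lip"
    a,t=np.radians([yaw,tilt]); xl=np.array([np.cos(a),np.sin(a),0]); y=np.array([-xl[1],xl[0],0])
    x=xl*np.cos(t)+np.array([0,0,np.sin(t)]); return np.c_[x,y,np.cross(x,y)]
GRIP=sax(25)@[-.2097,.467,.279]
def toolR(S): return np.c_[-S[:,1],-S[:,0],-S[:,2]]
def tcp(grip,tilt,yaw=YAW,back=0.):
    S=sax(tilt,yaw); return grip-S[:,2]*(.019-back),toolR(S)
def step(p,Rt,frm=None):
    s=manip.state(); p0,R0=(s["tool_pos"],rot(s["tool_rot"])) if frm is None else frm
    return np.r_[R0.T@(p-p0)*1e3,R.from_matrix(R0.T@Rt).as_rotvec(degrees=True)].round(1)
def grip_now():
    s=manip.state(); A=rot(s["tool_rot"]); x=-A[:,1]
    return s["tool_pos"]-A[:,2]*.019, np.degrees(np.arcsin(x[2])), np.degrees(np.arctan2(x[1],x[0]))
E
python3 -c "
from h import *
print(GRIP); print(step(*tcp(GRIP,25,back=.09)))
print(GRIP+sax(25)@[.098,0,-.095], GRIP+sax(25)@[-.1,0,-.12])"
```

```text
[0.445  0.339  0.1642]
[-348.2 -165.     1.8   24.7   -3.7  -16.7]
[0.4537 0.2103 0.1196] [0.4423 0.3788 0.0132]
```

Call:
play_rows([
  [[-30,-15,0,2,0,-1],[-65,-31,0,5,-1,-3],[-100,-47,0,7,-1,-5],[-135,-64,0,10,-1.5,-6.5],[-170,-80,0,12,-2,-8],[-205,-97,1,15,-2,-10],[-240,-113,1,17,-2.6,-11.5],[-275,-130,1,19.5,-3,-13],[-305,-144,1.5,22,-3.3,-15],[-330,-156,1.8,24,-3.6,-16],[-348,-165,1.8,24.7,-3.7,-16.7],[-348,-165,1.8,24.7,-3.7,-16.7]],
], claw=1)

```text
time: 1.1
tool_pos: [0.4448, 0.3672, 0.2283]
tool_rot: [0.007, -0.032, 0.976, -0.216]
contact_force: [0.0, 0.4, 0.9]
gripper_width: 1.0
grasp_force: 0.0
```

```bash
python3 -c "
from h import *
vision.grab_frame('wrist')
cam=pose('wrist'); p,d=vision.grab_frame('wrist'); cv2.imwrite('pics/w1.png',p); np.savez('w1.npz',p=p,d=d)
S=sax(25)
print(manip.state()['joint_pos'],step(*tcp(GRIP,25)), grip_now())
P=cloud(d,cam); L=(P-GRIP)@S
m=(p.max(2)<60)&(abs(L[...,0])<.03)&(abs(L[...,1])<.08)&(abs(L[...,2])<.03)
Q=L[m]; print(len(Q)); print(np.percentile(Q,[0,2,5,25,50,75,95,98,100],axis=0)*1e3)
q=Q[Q[:,2]>.01]; print(np.polyfit(q[:,1],q[:,0],1))
print([proj(GRIP+S@np.array(v),cam) for v in ([.01,.053,.016],[.01,-.053,.016],[-.01,.053,.016],[-.01,-.053,.016])])
"
```

```text
[ 0.7272  0.1351  1.5728 -0.3414  1.7036 -0.9101] [-0.3 -0.3 90.3  0.1 -0.1 -0. ] (array([0.4423, 0.3771, 0.2461]), np.float64(24.887443416312138), np.float64(-86.13767985407333))
0Traceback (most recent call last):
  File "<string>", line 9, in <module>
    Q=L[m]; print(len(Q)); print(np.percentile(Q,[0,2,5,25,50,75,95,98,100],axis=0)*1e3)
                                 ~~~~~~~~~~~~~^^^^^^^^^^^^^^^^^^^^^^^^^^^^^^^^^^^^^
    return _quantile_unchecked(
        a, q, axis, out, overwrite_input, method, keepdims, weights)
    return _ureduce(a,
                    func=_quantile_ureduce_func,
    ...<5 lines>...
                    overwrite_input=overwrite_input,
                    method=method)
    r = func(a, **kwargs)
    result = _quantile(arr,
                       quantiles=q,
    ...<2 lines>...
                       out=out,
                       weights=wgt)
    slices_having_nans = np.isnan(arr[-1, ...])
                                  ~~~^^^^^^^^^
IndexError: index -1 is out of bounds for axis 0 with size 0
```

View pics/w1.png

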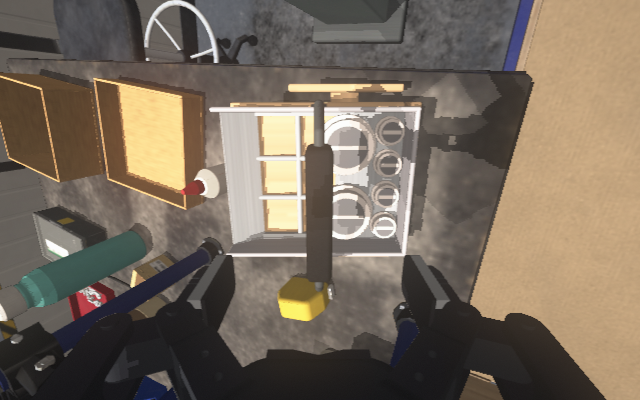

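The wrist view shows the bar at column 319, rows 144–285, centred between the fingers (210 and 425). The sieve is below it, aligned, and the tape measure is at (303,298).

```bash
python3 -c "
from h import *
cam=pose('wrist'); f=np.load('w1.npz'); p,d=f['p'],f['d']
S=sax(25); P=cloud(d,cam); L=(P-GRIP)@S
print(p[200,319],L[200,319],p[160,319],L[160,319],L[240,319],L[270,319])
m=(abs(L[...,0])<.03)&(abs(L[...,1])<.075)&(abs(L[...,2])<.03)
Q=L[m]; print(len(Q)); print(np.percentile(Q,[0,2,5,25,50,75,95,98,100],axis=0)*1e3)
print([proj(GRIP+S@np.array(v),cam) for v in ([.01,.053,.016],[.01,-.053,.016],[-.01,.053,.016],[-.01,-.053,.016])])
for v,u in [(140,310),(108,300),(250,300)]: print(L[v,u])
g=cv2.cvtColor(p,cv2.COLOR_BGR2GRAY); print(g[200,300:340]); print(g[130:300:3,319])
"
```

```text
[59 71 84] [-0.0009 -0.0153  0.0163] [73 83 97] [-0.0009 -0.0439  0.0159] [-0.0009  0.0162  0.0163] [-0.0009  0.042   0.016 ]
4112
[[-10.4829 -74.9935 -13.6852]
 [ -9.9513 -70.2901  -6.5413]
 [ -9.1573 -63.1285   0.1728]
 [ -4.6961 -38.1917  14.2007]
 [ -0.207  -11.1765  15.2607]
 [  3.8739  19.5078  15.8489]
 [  8.2483  47.2015  16.5029]
 [  9.0077  51.8058  16.7806]
 [  9.5828  74.7503  17.6959]]
[array([305.0956, 282.2691]), array([302.7835, 146.5643]), array([330.5827, 282.2345]), array([332.638 , 146.5383])]
[ 0.0086 -0.0401 -0.1202]
[ 0.0164 -0.0757 -0.0713]
[ 0.02    0.0772 -0.081 ]
[228 166 130 140 160 135  81  83  83  82  82  82  78  75  75  74  74  74
  75  74  73  73  73  73  72  72  71  72  72  70  71  70  95 232 253 252
 238 203 185 157]
[120 125 126 126 126 125  78  84  88  87  86  87  87  86  86  86  87  85
  84  85  78  77  77  74  74  74  72  72  70  71  76  75  75  73  77  75
  75  74  74  73  72  70  71  70  70  69  70  68  68  68  66 112 110  91
 105 130 143]
```

Grip estimate confirmed within 1 mm. I'll descend, then close.

Call:
play_rows([
  [[0,0,15,0,0,0],[0,0,35,0,0,0],[0,0,55,0,0,0],[0,0,72,0,0,0],[0,0,84,0,0,0],[0,0,90,0,0,0],[0,0,90,0,0,0]],
])

```text
time: 1.78
tool_pos: [0.4442, 0.331, 0.146]
tool_rot: [0.006, -0.034, 0.976, -0.216]
contact_force: [0.4, 0.1, -0.3]
gripper_width: 1.001
grasp_force: 0.0
```

Call:
play_rows([
  [[0,0,0,0,0,0],[0,0,0,0,0,0],[0,0,0,0,0,0],[0,0,0,0,0,0],[0,0,0,0,0,0],[0,0,0,0,0,0],[0,0,0,0,0,0],[0,0,0,0,0,0]],
], claw=-1)

```text
time: 2.45
tool_pos: [0.4458, 0.3321, 0.1486]
tool_rot: [0.008, -0.033, 0.976, -0.215]
contact_force: [-1.1, 1.7, 2.9]
gripper_width: 0.224
grasp_force: 59.7
```

```bash
python3 -c "
from h import *
import json
s=manip.state(); print(grip_now(),GRIP,s['gripper_width'],s['grasp_force'],s['contact_force'],s['ft_torque'],s['time'])
json.dump([s['tool_pos'].tolist(),s['tool_rot'].tolist()],open('park.json','w'))
print(s['tool_pos'],s['tool_rot'])
# lift straight up 60, in tool axes
A=rot(s['tool_rot']); print('up100',A.T@[0,0,100])
print('over box',step(*tcp(np.array([.454,-.25,.26]),25)))
"
```

```text
(array([0.4452, 0.3401, 0.1658]), np.float64(24.850721409722563), np.float64(-86.10150517125595)) [0.445  0.339  0.1642] 0.22391246055451916 59.70436871051788 [-1.1331  1.6521  2.9406] [ 0.0593  0.0339 -0.0208] 2.45
[0.4458 0.3321 0.1486] [ 0.008  -0.0334  0.976  -0.215 ]
up100 [ -0.1275 -42.0256 -90.7405]
over box [  31.6 -574.4  162.2    0.1    0.1   -0. ]
```

Call:
play_rows([
  [[0,0,-6,0,0,0],[0,0,-18,0,0,0],[0,0,-32,0,0,0],[0,0,-46,0,0,0],[0,0,-60,0,0,0],[0,-6,-73,0,0,0],[0,-14,-90,0,0,0],[0,-23,-109,0,0,0],[0,-31,-127,0,0,0],[0,-37,-140,0,0,0],[0,-39,-144,0,0,0],[0,-39,-144,0,0,0]],
])

```text
time: 3.45
tool_pos: [0.4443, 0.3574, 0.2972]
tool_rot: [0.009, -0.033, 0.976, -0.214]
contact_force: [-0.2, -0.9, -4.6]
gripper_width: 0.223
grasp_force: 58.9
```

```bash
cat >> h.py <<'E'
def mpose(M,tilt,yaw=YAW): # pose with mesh centre (floor level) at M
    return tcp(np.array(M)-sax(tilt,yaw)@[.022,0,-.111],tilt,yaw)
E
python3 -c "
from h import *
s=manip.state(); print(grip_now(),s['gripper_width'],s['grasp_force'],s['contact_force'],s['ft_torque'],s['time'])
print('high',step(*mpose([.454,-.313,.17],25)))
p,d=vision.grab_frame('scene'); q,_=vision.grab_frame('side')
cv2.imwrite('pics/a1.png',np.vstack([cv2.resize(p[120:300,180:380],(600,540))[:300],cv2.resize(q[200:370,220:440],(600,464))[:300]]))
"
```

```text
(array([0.4437, 0.3654, 0.3145]), np.float64(24.750491065643576), np.float64(-86.16500634865724)) 0.22266646906534598 58.942261934280396 [-0.2208 -0.8986 -4.6498] [0.6544 0.0324 0.0027] 3.45
high [  36.3 -532.4  303.8    0.2    0.2   -0.1]
```

View pics/a1.png

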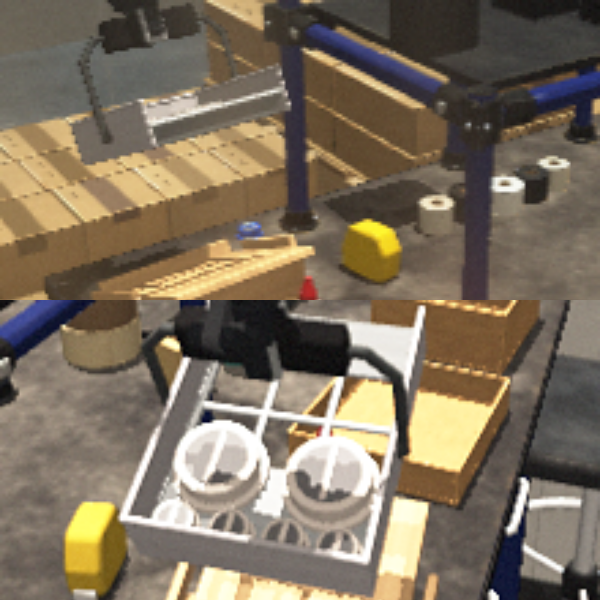

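Call:
play_rows([
  [[0.4,-5.3,3,0,0,0],[1,-16,9,0,0,0],[2,-32,18,0,0,0],[3.6,-53,30,0,0,0],[5.4,-80,45.6,0,0,0],[7.2,-106.5,60.8,0,0,0],[9.2,-135.8,77.5,0,0,0],[11.2,-165,94.2,0,0,0],[13.2,-194.3,110.9,0,0,0],[15.2,-223.6,127.6,0,0,0],[17.2,-252.9,144.3,0,0,0],[19.2,-282.2,161,0,0,0]],
])

```text
time: 4.55
tool_pos: [0.4452, 0.0303, 0.2661]
tool_rot: [0.006, -0.033, 0.976, -0.216]
contact_force: [1.4, -0.2, -3.8]
gripper_width: 0.225
grasp_force: 59.0
```

Call:
play_rows([
  [[2,-29.3,16.7,0,0,0],[4,-58.6,33.4,0,0,0],[6,-87.8,50.1,0,0,0],[8,-117,66.8,0,0,0],[10,-146.4,83.5,0,0,0],[11.8,-173,98.7,0,0,0],[13.4,-197,112.4,0,0,0],[14.7,-215.6,123,0,0,0],[15.8,-231.6,132.1,0,0,0],[16.5,-242,138.2,0,0,0],[17,-248.6,141.9,0,0,0],[17,-250.2,142.8,0,0,0]],
])

```text
time: 5.55
tool_pos: [0.4483, -0.2556, 0.2423]
tool_rot: [0.006, -0.033, 0.976, -0.215]
contact_force: [-0.3, 0.6, -5.5]
gripper_width: 0.224
grasp_force: 59.1
```

```bash
python3 -c "
from h import *
s=manip.state(); print(grip_now(),s['gripper_width'],s['grasp_force'],s['contact_force'],s['time'],s['joint_pos'])
f0=mpose([.454,-.313,.17],25); print('corr',step(*f0))
M=[.454,-.313,.13]
for t in (25,20,15,10,5,0,-5,-10,-15,-18,-20): print(t,step(*mpose(M,t)))
p,d=vision.grab_frame('scene'); cv2.imwrite('pics/a2.png',p[150:400,200:520])
"
```

```text
(array([ 0.4478, -0.2477,  0.2595]), np.float64(24.82909760725324), np.float64(-86.13500553463679)) 0.22369362815350433 59.13818657398224 [-0.2802  0.5542 -5.5446] 5.55 [-0.4656 -0.3453  1.9947 -0.3877  1.2846 -2.0319]
corr [-1.8  0.3 -2.2  0.2 -0.1 -0. ]
25 [-1.9 17.1 34.1  0.2 -0.1 -0. ]
20 [-1.9  9.  32.6 -4.8 -0.1 -0. ]
15 [-1.9  0.8 31.7 -9.8 -0.1 -0. ]
10 [ -1.9  -7.4  31.5 -14.8  -0.1  -0. ]
5 [ -1.9 -15.7  32.1 -19.8  -0.1  -0.1]
0 [ -1.9 -23.8  33.3 -24.8  -0.1  -0.1]
-5 [ -1.9 -31.8  35.3 -29.8  -0.1  -0.1]
-10 [ -1.9 -39.6  38.  -34.8  -0.1  -0.1]
-15 [ -1.9 -47.2  41.3 -39.8  -0.1  -0.1]
-18 [ -2.  -51.5  43.7 -42.8  -0.1  -0.1]
-20 [ -2.  -54.4  45.3 -44.8  -0.1  -0.1]
```

View pics/a2.png

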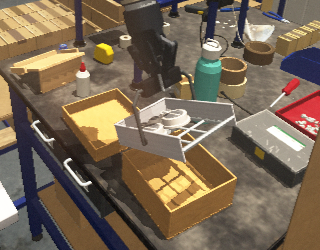

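Call:
play_rows([
  [[-1,3,10,-4.8,0,0],[-2,-3,20,-9.8,0,0],[-2,-11,22.5,-14.8,0,0],[-2,-20,23,-19.8,0,0],[-2,-28,24,-24.8,0,0],[-2,-36,26,-29.8,0,0],[-2,-44,29,-34.8,0,0],[-2,-50,31.5,-38.8,0,0],[-2,-54,34,-41.8,0,0],[-2,-54,34,-41.8,0,0],[-2,-54,34,-41.8,0,0],[-2,-54,34,-41.8,0,0]],
])

```text
time: 6.6
tool_pos: [0.456, -0.3172, 0.2353]
tool_rot: [-0.005, -0.035, 0.989, 0.146]
contact_force: [0.6, 0.1, -5.0]
gripper_width: 0.224
grasp_force: 59.5
```

```bash
python3 -c "
from h import *
s=manip.state(); print(grip_now(),s['time'])
p,d=vision.grab_frame('scene'); q,_=vision.grab_frame('wrist')
cv2.imwrite('pics/a3.png',np.vstack([cv2.resize(p[210:370,280:460],(500,444))[:300],cv2.resize(q[40:300,150:500],(500,371))[:300]]))
for t in (17,10,5,0,-5,-10,-17,-20): print(t,step(*mpose([.454,-.313,.14],t)))
"
```

```text
(array([ 0.4564, -0.3227,  0.2535]), np.float64(-16.816729045713753), np.float64(-85.99736069094102)) 6.6
17 [ 1.6 45.7 28.6 33.8  0.   0.1]
10 [ 1.7 37.4 20.6 26.8  0.   0.1]
5 [ 1.7 30.8 15.5 21.8  0.   0.1]
0 [ 1.7 23.9 11.  16.8  0.   0.1]
-5 [ 1.7 16.6  7.2 11.8  0.   0.1]
-10 [1.7 9.  4.  6.8 0.  0.1]
-17 [ 1.7 -2.1  0.7 -0.2 -0.   0.1]
-20 [ 1.8 -6.9 -0.3 -3.2 -0.   0.1]
```

View pics/a3.png

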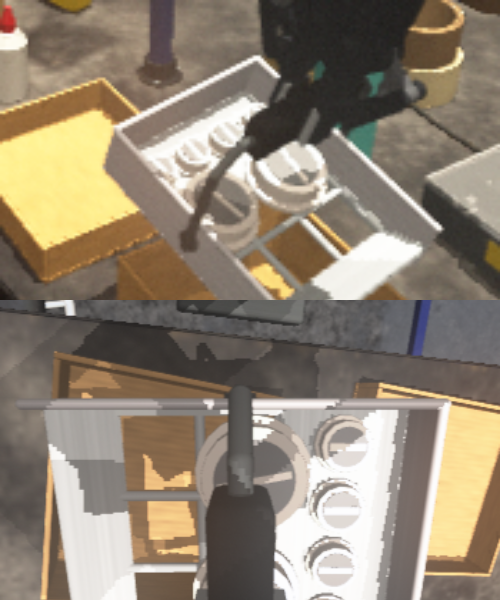

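Upper view: the plugs have just started sliding, larges at (222,200) and (290,175), smalls still behind. Wrist view: smalls at column 340. I'll hold longer and slightly steeper.

Call:
play_rows([
  [[1,-4,0,-2,0,0],[1,-5,0,-2.5,0,0],[1,-5,0,-2.5,0,0],[1,-5,0,-2.5,0,0],[1,-5,0,-2.5,0,0],[1,-5,0,-2.5,0,0],[1,-5,0,-2.5,0,0],[1,-5,0,-2.5,0,0]],
])

```text
time: 7.37
tool_pos: [0.4551, -0.3227, 0.234]
tool_rot: [-0.006, -0.034, 0.985, 0.168]
contact_force: [-0.4, 0.1, -4.1]
gripper_width: 0.225
grasp_force: 59.7
```

```bash
cat >> h.py <<'E'
def look(name,fn="b"):
    p,d=vision.grab_frame('scene'); q,_=vision.grab_frame('wrist')
    cv2.imwrite(f'pics/{name}.png',np.hstack([cv2.resize(p[210:390,280:460],(400,400)),cv2.resize(q[40:390,150:500],(400,400))]))
def floorpts(n):
    "white things above the sieve floor in sieve axes (mm from floor point)"
    cam=pose(n); p,d=vision.grab_frame(n); g,t,y=grip_now(); S=sax(t,y); return p,((cloud(d,cam)-g)@S+[0,0,.111])*1e3
def topview():
    "rectified height map of the sieve floor, 3 px/mm... x down, from both cams"
    out=[]
    for n in ("scene","wrist"):
        p,L=floorpts(n); im=np.full((190,150,3),90,np.uint8)
        m=np.isfinite(L[...,0])&(abs(L[...,0])<94)&(abs(L[...,1])<74)&(L[...,2]>-25)&(L[...,2]<60)
        im[(L[...,0][m]+95).astype(int),(L[...,1][m]+75).astype(int)]=p[m]
        out.append(cv2.resize(cv2.morphologyEx(im,cv2.MORPH_CLOSE,np.ones((2,2))),(390,494)))
    return np.hstack(out)
E
python3 -c "
from h import *
print(grip_now()); cv2.imwrite('pics/b1.png',topview())
"
```

```text
(array([ 0.4555, -0.329 ,  0.2519]), np.float64(-19.40608456749764), np.float64(-86.06364501921182))
```

View pics/b1.png

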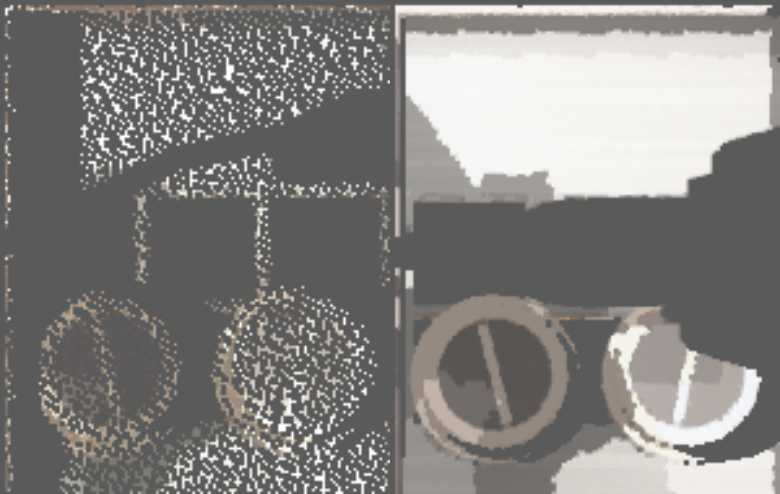

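The rectified views show both larges resting at the lip ((110,370), (300,365)) and no smalls on the deck or mesh. I'll shake once more, then raise to see into the box.

Call:
play_rows([
  [[8,7,2,4,0,0],[-6,14,5,8,0,0],[8,12,4,7,0,0],[-6,5,2,3,0,0],[0,0,0,0,0,0],[8,7,2,4,0,0],[-6,0,0,0,0,0],[0,0,0,0,0,0],[0,0,0,0,0,0]],
])

```text
time: 8.22
tool_pos: [0.4542, -0.3229, 0.2326]
tool_rot: [-0.007, -0.033, 0.985, 0.169]
contact_force: [-0.2, 0.7, -3.3]
gripper_width: 0.226
grasp_force: 60.9
```

```bash
python3 -c "
from h import *
for z,t in ((.17,-14),(.26,-10)): print(step(*mpose([.454,-.30,z],t)))
"
```

```text
[ -1.3  31.4 -22.9   5.5  -0.1  -0. ]
[  -1.2   67.6 -105.3    9.5   -0.1   -0. ]
```

Call:
play_rows([
  [[0,8,-5,1,0,0],[0,18,-13,3,0,0],[0,31,-23,5.5,0,0],[0,38,-40,6.5,0,0],[0,46,-58,7.5,0,0],[0,54,-76,8.5,0,0],[0,62,-92,9.2,0,0],[0,66,-102,9.5,0,0],[0,67,-105,9.5,0,0],[0,67,-105,9.5,0,0]],
])

```text
time: 9.05
tool_pos: [0.4534, -0.2951, 0.3565]
tool_rot: [-0.002, -0.034, 0.996, 0.086]
contact_force: [0.8, 0.3, -4.4]
gripper_width: 0.222
grasp_force: 60.9
```

```bash
python3 -c "
from h import *
s=manip.state();print(grip_now(),s['gripper_width'])
p,d=vision.grab_frame('scene'); t=topview()
cv2.imwrite('pics/b2.png',np.hstack([cv2.resize(p[190:390,300:460],(395,494)),t[:,390:]]))
"
```

```text
(array([ 0.4536, -0.2983,  0.3752]), np.float64(-9.81781534651055), np.float64(-86.07147452252048)) 0.22214493351733536
```

View pics/b2.png

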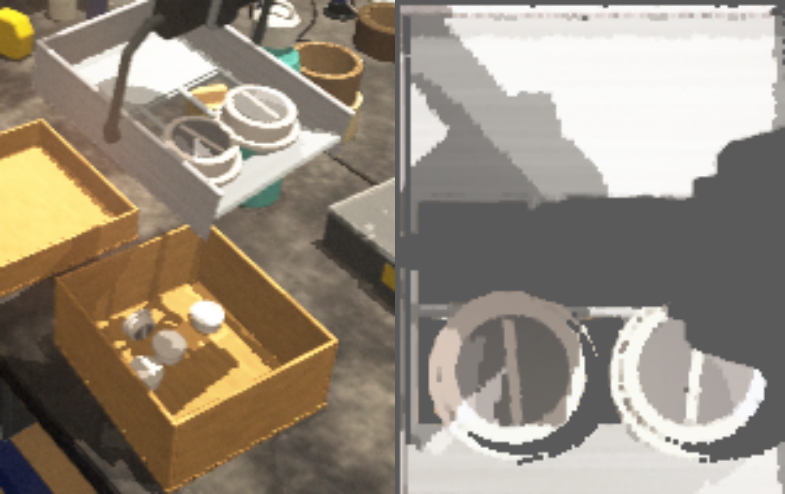

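All four smalls are in the box ((138,320), (170,345), (207,315), (147,372)). Both larges are in the sieve near the lip. Next is the tray.

```bash
cat >> h.py <<'E'
def lpose(L,tilt,yaw=YAW): return tcp(np.array(L)-sax(tilt,yaw)@[.098,0,-.095],tilt,yaw)
E
python3 -c "
from h import *
a=lpose([.452,0,.26],-10); print(step(*a))
for z,t in ((.2,-17),(.15,-24),(.11,-30),(.1,-36),(.09,-42),(.08,-47),(.075,-52),(.075,-55)): print(t,step(*lpose([.452,0,z],t),frm=a))
"
```

```text
[-19.3 371.2  67.1   0.1  -0.1  -0. ]
-17 [ -0.  -20.4  47.7  -7.   -0.   -0. ]
-24 [ -0.  -40.4  86.9 -14.   -0.   -0. ]
-30 [ -0.  -58.  118.8 -20.   -0.   -0. ]
-36 [ -0.  -71.  122.3 -26.    0.   -0. ]
-42 [  0.  -84.7 127.  -32.   -0.   -0. ]
-47 [ -0.  -96.7 133.6 -37.   -0.   -0. ]
-52 [  -0.  -108.2  136.1  -42.    -0.    -0. ]
-55 [  -0.  -114.6  135.2  -45.     0.    -0. ]
```

Call:
play_rows([
  [[-0.5,7,1.3,0,0,0],[-1.2,22,4,0,0,0],[-2.5,48,8.7,0,0,0],[-4.4,84,15,0,0,0],[-6.4,122,22,0,0,0],[-8.5,160,29,0,0,0],[-10.5,200,36,0,0,0],[-12.5,240,43,0,0,0],[-14.5,278,50,0,0,0],[-16.5,313,56.5,0,0,0],[-18.5,342,62,0,0,0],[-19,362,65.5,0,0,0]],
])

```text
time: 10.2
tool_pos: [0.4452, 0.0773, 0.3523]
tool_rot: [-0.004, -0.036, 0.996, 0.087]
contact_force: [0.8, 0.0, -4.6]
gripper_width: 0.224
grasp_force: 60.9
```

Call:
play_rows([
  [[0,9,1.5,0,0,0],[0,9,1.5,0,0,0],[0,-1,24,-3.5,0,0],[0,-11,49,-7,0,0],[0,-21,69,-10.5,0,0],[0,-31,88,-14,0,0],[0,-40,105,-17,0,0],[0,-49,120,-20,0,0],[0,-49,120,-20,0,0]],
])

```text
time: 10.95
tool_pos: [0.4464, 0.0437, 0.2207]
tool_rot: [-0.013, -0.029, 0.965, 0.259]
contact_force: [-0.3, -0.7, -6.2]
gripper_width: 0.226
grasp_force: 60.9
```

```bash
python3 -c "
from h import *
s=manip.state();g,t,y=grip_now();print(g,t,y,s['joint_pos'],s['contact_force'],'lip',g+sax(t,y)@[.098,0,-.095])
for z,t in ((.1,-36),(.09,-42),(.08,-47),(.075,-52),(.075,-55)): print(t,step(*lpose([.452,0,z],t)))
p,L=floorpts('wrist')
m=np.isfinite(L[...,0])&(abs(L[...,2]-20)<6)&(abs(L[...,1])<73)&(abs(L[...,0])<97); q=L[m]
k,_,st,c=cv2.connectedComponentsWithStats((cv2.morphologyEx(m.astype(np.uint8),cv2.MORPH_OPEN,np.ones((2,2)))))
lab=cv2.connectedComponents(m.astype(np.uint8))[1]
for i in range(1,lab.max()+1):
    if (lab==i).sum()>150: print((lab==i).sum(),L[lab==i].min(0),L[lab==i].max(0))
"
```

```text
[0.4471 0.0343 0.2371] -30.002401193681 -86.67402260261574 [-0.3655 -0.3062  2.0204  0.4704  1.6603 -2.0102] [-0.3482 -0.7014 -6.1855] lip [ 0.4493 -0.003   0.1058]
-36 [-2.7 -8.9 -3.4 -6.  -0.3 -0.5]
-42 [ -2.8 -23.4  -3.6 -12.   -0.3  -0.5]
-47 [ -3.  -36.9  -1.5 -17.   -0.3  -0.5]
-52 [ -3.1 -48.5  -3.1 -22.   -0.2  -0.6]
-55 [ -3.1 -54.2  -6.2 -25.   -0.2  -0.6]
1175 [-89.7127 -72.8641  14.0014] [-87.8126  72.6341  25.9919]
4432 [ 20.0807 -64.3143  14.0101] [76.0321 -8.1933 22.5652]
2560 [22.4138  7.6391 14.0208] [75.6366 63.9184 21.4746]
```

Call:
play_rows([
  [[-1,-5,-2,-4,0,0],[-2,-12,-3,-8,0,0],[-3,-23,-3.6,-12,0,0],[-3,-32,-2,-15,0,0],[-3,-39,-2,-18,0,0],[-3,-46,-3,-21,0,0],[-3,-50,-4,-23,0,0],[-3,-54,-6,-25,0,0],[-3,-54,-6,-25,0,0],[-3,-54,-6,-25,0,0],[-3,-54,-6,-25,0,0],[-3,-54,-6,-25,0,0]],
])

```text
time: 12.0
tool_pos: [0.4554, -0.003, 0.2052]
tool_rot: [-0.015, -0.031, 0.887, 0.46]
contact_force: [0.3, 0.3, -3.7]
gripper_width: 0.225
grasp_force: 61.1
```

```bash
cat > chk.py <<'E'
from h import *
s=manip.state();g,t,y=grip_now();print(g,t,y,'lip',g+sax(t,y)@[.098,0,-.095],s['contact_force'])
p,L=floorpts('wrist')
m=np.isfinite(L[...,0])&(abs(L[...,2]-20)<14)&(abs(L[...,1])<73)&(abs(L[...,0])<110)
lab=cv2.connectedComponents(m.astype(np.uint8))[1]
for i in range(1,lab.max()+1):
    if (lab==i).sum()>150: print((lab==i).sum(),L[lab==i].min(0),L[lab==i].max(0))
cam=pose('scene'); p,d=vision.grab_frame('scene'); P=cloud(d,cam); h=cv2.cvtColor(p,cv2.COLOR_BGR2HSV)
m=(h[...,1]<60)&(h[...,2]>100)&(abs(P[...,0]-.455)<.085)&(abs(P[...,1]+.046)<.095)&(P[...,2]>0.008)&(P[...,2]<.07)
lab=cv2.connectedComponents(m.astype(np.uint8))[1]
for i in range(1,lab.max()+1):
    if (lab==i).sum()>20: print('tray',(lab==i).sum(),P[lab==i].min(0),P[lab==i].max(0))
E
python3 chk.py
```

```text
[ 0.4565 -0.0185  0.2161] -54.83572961029544 -85.90750604554819 lip [0.455  0.0027 0.0813] [ 0.2797  0.2629 -3.676 ]
3865 [ 83.9131 -70.4018   6.0001] [103.7645  72.9855  15.5735]
2496 [-91.3048 -71.4377   6.0106] [-89.3133  72.999   33.9955]
tray 311 [ 0.4701 -0.0733  0.0081] [ 0.5354 -0.0133  0.027 ]
tray 263 [ 0.3867 -0.059   0.0082] [0.4441 0.0007 0.028 ]
```

Both larges lie flat in the tray and the sieve is empty. Now I'll carry it back.

```bash
python3 -c "
from h import *
G=GRIP; S=sax(25)
pre=tcp(G+S[:,2]*.06+np.array([0,0,.09]),25)
a=tcp(np.array([.45,-.02,.35]),-20); b=tcp(np.array([.445,.14,.35]),22)
print(step(*a)); print(step(*b,frm=a)); print(step(*pre,frm=b))
"
```

```text
[  6.3  98.1 -81.5  34.9   0.    0.1]
[ -5.9 137.6  49.8  42.   -0.   -0. ]
[-13.5 222.1 -45.5   3.    0.   -0. ]
```

Call:
play_rows([
  [[0,10,-7,0,0,0],[0,30,-21,2,0,0],[1,50,-37,7,0,0],[2,66,-52,13,0,0],[4,80,-65,20,0,0],[5,90,-75,27,0,0],[6,97,-80,32,0,0],[6.3,98,-81.5,35,0,0]],
])

```text
time: 12.77
tool_pos: [0.4499, -0.0131, 0.3372]
tool_rot: [-0.002, -0.035, 0.985, 0.17]
contact_force: [1.2, 0.7, -3.2]
gripper_width: 0.224
grasp_force: 61.1
```

Call:
play_rows([
  [[0,5,2,3,0,0],[-1,18,7,8,0,0],[-2,36,13,13,0,0],[-2,55,20,18,0,0],[-3,75,27,23.5,0,0],[-4,95,34,29,0,0],[-5,112,41,34,0,0],[-5.5,126,46,38,0,0],[-6,135,49,41,0,0],[-6,137.6,50,42,0,0]],
])

```text
time: 13.6
tool_pos: [0.4441, 0.1355, 0.3311]
tool_rot: [0.006, -0.035, 0.981, -0.191]
contact_force: [-0.3, -0.5, -3.7]
gripper_width: 0.225
grasp_force: 61.0
```

Call:
play_rows([
  [[-0.5,8,-1.5,0.3,0,0],[-1.5,25,-5,0.6,0,0],[-3,49,-10,1,0,0],[-5,77,-16,1.3,0,0],[-6.5,105,-21.5,1.6,0,0],[-8,133,-27,2,0,0],[-9.7,160,-33,2.3,0,0],[-11,184,-38,2.6,0,0],[-12.3,203,-41.5,2.8,0,0],[-13.2,216,-44,3,0,0],[-13.5,222,-45.5,3,0,0],[-13.5,222,-45.5,3,0,0]],
])

```text
time: 14.6
tool_pos: [0.4439, 0.3559, 0.2899]
tool_rot: [0.007, -0.033, 0.976, -0.217]
contact_force: [0.3, -0.5, -3.5]
gripper_width: 0.226
grasp_force: 61.0
```

```bash
python3 -c "
from h import *
import json
P=json.load(open('park.json')); 
for i in range(4):
    s=manip.state(); print(grip_now(),step(np.array(P[0]),rot(P[1]))); vision.grab_frame('wrist')
print(step(*tcp(GRIP,25)), step(*tcp(GRIP+sax(25)[:,2]*.06,25)),s['contact_force'])
# sieve pose in hand: bar/walls in sieve axes
p,L=floorpts('wrist')
m=np.isfinite(L[...,0])&(abs(L[...,1])<60)&(L[...,0]<-80)&(L[...,0]>-105)&(L[...,2]>20)&(L[...,2]<50); print('back wall',np.median(L[m],0),len(L[m]))
m=np.isfinite(L[...,0])&(abs(L[...,1])<60)&(L[...,0]<-40)&(L[...,0]>-80)&(abs(L[...,2])<15); print('deck',np.median(L[m],0),len(L[m]), np.polyfit(L[m][:,0],L[m][:,2],1))
f=np.load('w1.npz')
"
```

```text
(array([0.4434, 0.364 , 0.3071]), np.float64(25.061317220669313), np.float64(-86.07873002269565)) [ -0.4  38.2 138.1  -0.2  -0.1   0. ]
(array([0.4435, 0.3632, 0.3075]), np.float64(25.087078725768595), np.float64(-86.12786834723397)) [ -0.2  39.1 138.2  -0.2  -0.1  -0. ]
(array([0.4436, 0.3628, 0.3078]), np.float64(25.08813809582864), np.float64(-86.16620777862629)) [ -0.1  39.6 138.2  -0.2  -0.1  -0.1]
(array([0.4436, 0.3627, 0.3079]), np.float64(25.07398783104203), np.float64(-86.18229726575754)) [ -0.1  39.7 138.3  -0.2  -0.1  -0.1]
[  0.3  39.4 140.2  -0.1   0.   -0.1] [ 0.3 39.3 80.2 -0.1  0.  -0.1] [-0.6942  0.1579 -3.2812]
back wall [-91.5975  -8.2564  34.4464] 2135
deck [-60.0085  -7.4037  -2.8071] 6238 [ 0.0006 -2.7743]
```

Call:
play_rows([
  [[0,6,15,0,0,0],[0,16,38,0,0,0],[0,26,60,0,0,0],[0,36,82,0,0,0],[0,36.5,98,0,0,0],[0,36.5,112,0,0,0],[0,36.5,123,0,0,0],[0,36.5,131,0,0,0],[0,36.5,135,0,0,0],[0,36.5,137.5,0,0,0],[0,36.5,137.5,0,0,0],[0,36.5,137.5,0,0,0]],
])

```text
time: 15.85
tool_pos: [0.4461, 0.3309, 0.151]
tool_rot: [0.008, -0.033, 0.976, -0.217]
contact_force: [0.3, -0.1, -2.4]
gripper_width: 0.223
grasp_force: 61.0
```

Call:
play_rows([
  [[0,1,0,0,0,0],[0,2,0,0,0,0],[0,3,0,0,0,0],[0,4,0.5,0,0,0],[0,4,0.5,0,0,0],[0,4,0.5,0,0,0]],
])

```text
time: 16.35
tool_pos: [0.4458, 0.3331, 0.1491]
tool_rot: [0.008, -0.033, 0.975, -0.218]
contact_force: [-0.1, -4.9, 3.4]
gripper_width: 0.224
grasp_force: 61.5
```

```bash
python3 -c "
from h import *
import json
P=json.load(open('park.json')); vision.grab_frame('wrist')
s=manip.state(); print(grip_now(),step(np.array(P[0]),rot(P[1])),s['contact_force'],s['ft_torque'],'tool F',rot(s['tool_rot']).T@s['contact_force'])
"
```

```text
(array([0.4453, 0.3412, 0.1663]), np.float64(25.227299498890822), np.float64(-86.13899158608193)) [ 0.1 -0.7  0.9 -0.4 -0.  -0. ] [ 0.3442 -5.1632  3.1184] [-1.1035  0.0093 -0.0364] tool F [ 0.0034 -6.0102 -0.6155]
```

Contact with the stop, 6 N. I'll press down slightly, open and retreat.

Call:
play_rows([
  [[0,0,1,-0.2,0,0],[0,0,2,-0.3,0,0],[0,0,2,-0.3,0,0]],
])

```text
time: 16.65
tool_pos: [0.4459, 0.3323, 0.1487]
tool_rot: [0.008, -0.033, 0.976, -0.216]
contact_force: [-3.2, -5.5, 8.5]
gripper_width: 0.228
grasp_force: 62.2
```

Call:
play_rows([
  [[0,0,0,0,0,0],[0,0,0,0,0,0],[0,0,0,0,0,0],[0,0,0,0,0,0],[0,0,0,0,0,0],[0,0,0,0,0,0],[0,0,0,0,0,0],[0,0,0,0,0,0]],
], claw=1)

```text
time: 17.32
tool_pos: [0.4454, 0.333, 0.146]
tool_rot: [0.007, -0.033, 0.976, -0.214]
contact_force: [0.0, 0.5, -0.8]
gripper_width: 0.999
grasp_force: 0.0
```

Call:
play_rows([
  [[0,0,-8,0,0,0],[0,0,-25,0,0,0],[0,0,-45,0,0,0],[0,0,-65,0,0,0],[0,0,-82,0,0,0],[0,0,-90,0,0,0],[0,0,-92,0,0,0],[0,0,-92,0,0,0]],
])

```text
time: 17.98
tool_pos: [0.4429, 0.3718, 0.2301]
tool_rot: [0.008, -0.033, 0.976, -0.214]
contact_force: [-0.5, 0.0, -0.4]
gripper_width: 1.004
grasp_force: 0.0
```

```bash
python3 -c "
from h import *
vision.grab_frame('wrist')
S=sax(25)
def meas(p,L):
    m=(abs(L[...,0])<.03)&(abs(L[...,1])<.05)&(L[...,2]>.005)&(L[...,2]<.03); q=L[m]
    print('bar',np.percentile(q,[2,50,98],axis=0)*1e3,np.polyfit(q[:,1],q[:,0],1))
    m=(abs(L[...,1])<.06)&(L[...,0]<-.085)&(L[...,0]>-.11)&(L[...,2]>-.085)&(L[...,2]<-.06); q=L[m]; print('backwall',np.percentile(q,[2,50,98],axis=0)*1e3)
    m=(abs(L[...,1])<.06)&(L[...,0]<-.04)&(L[...,0]>-.085)&(abs(L[...,2]+.111)<.012); q=L[m]; print('deck',np.median(q,0)*1e3)
cam=pose('wrist'); p,d=vision.grab_frame('wrist'); print(manip.state()['time'],grip_now())
f=np.load('w1.npz')
meas(p,(cloud(d,cam)-GRIP)@S); meas(f['p'],(cloud(f['d'],cam)-GRIP)@S)
sc,D=vision.grab_frame('scene'); sd,_=vision.grab_frame('side')
a=np.load('scene0.npz')
# bystanders: difference images
df=cv2.absdiff(sd,np.load('side0.npz')['p']).max(2)
for n,(u,v) in dict(measure=(255,290),flask=(306,200),glue=(339,252),kraft=(283,222)).items(): print(n,(df[v-14:v+14,u-12:u+12]>40).mean())
cv2.imwrite('pics/end.png',np.vstack([sc[150:390,180:480].repeat(1,0),sd[140:380,200:500]]))
"
```

```text
18.0833 (array([0.4418, 0.3789, 0.2457]), np.float64(24.857406188698793), np.float64(-86.05273764263981))
bar [[ -9.323  -48.5975  11.4075]
 [  0.1472  -5.4359  14.8188]
 [  9.706   47.6814  16.2627]] [0.0001 0.0001]
backwall [[-95.2128 -58.0695 -84.5469]
 [-91.815   -5.9725 -73.4729]
 [-90.574   57.2002 -71.5677]]
deck [ -62.4541   -4.7835 -111.9255]
bar [[-11.8761 -48.5055  13.2517]
 [ -2.0455  -5.7313  16.5645]
 [  7.2203  47.3967  17.9355]] [-0.003  -0.0023]
backwall [[-97.8143 -57.5682 -84.4513]
 [-94.4872  -5.5231 -71.7292]
 [-93.1383  56.4868 -69.556 ]]
deck [ -63.8174    2.9389 -108.9668]
measure 0.001488095238095238
flask 0.8541666666666666
glue 0.18452380952380953
kraft 0.25
```

View pics/end.png

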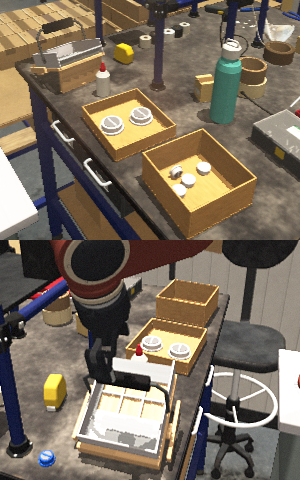

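The end views show the sieve empty on its stand, two larges in the tray at (112,125) and (142,117), four smalls in the box near (185,178), and flask, glue, carton and tape measure standing where they were.

```bash
python3 -c "
from plant import order; print(order.job_done())"
```

```text
the job is handed in; nothing more can be done
None
```

The job is done and handed in at about 18 s: the four small plugs are in the deep box, the two large ones are in the shallow tray, the empty sieve is back on its stand against the stop, and the bystanders look unmoved in the final pictures.

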